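Line up the kitchen canisters by size, rising away from the lamp

ROBOT

A 7-joint arm with a two-finger parallel gripper is mounted at the origin on the work surface. World frame = base frame: x ahead of the robot, y to its left, z up, the work surface at z = 0. Lengths are in m, angles in rad, forces in N, time in s.
With the tool pointing down it reaches from about 0.4 to 0.85 m from the base axis. Payload 6.9 kg.
Tool frame: the origin (TCP) lies at the very end of the fingers, on their centre line; the grasp point (between the pads) lies 19 mm behind it (manip.hold_point_z is the distance from the TCP to the grasp point, in m); y points along the fingers, x is the direction in which the jaws open and shut, and the axes are right-handed (so a half turn about y gives the same grasp; the last joint's range is limited). The gripper opens to 85 mm and grips with 20 to 120 N. Pads are 22 mm wide; open, the fingers measure 114 mm over their backs; the gripper's body (76 mm by 85 mm) begins 54 mm behind the grasp point. The pads swing forward as they close: fully open they stand 13 mm farther back than shut.
Start: joints at [-1.212, 0.507, -0.238, 1.5, 0.126, 1.149, -0.155], TCP at [0.157, 0.605, 0.231] pointing down, gripper open.
Joint ranges: [-3.08, 3.08], [-0.24, 2.05], [-1.43, 1.35], [0, 2.5], [-1.52, 4.66], [0.17, 1.96], [-2.89, 2.89]. Speed limits (rad/s): [2.39, 2.39, 3.14, 3.14, 3.14, 3.14, 3.14].

INTERFACE

Orientations are given as a rotation vector (axis times angle).
In Python, from rig import manip gives the robot as it stands.
- The arm moves only by the tool apply_moves, never from a script. Its argument "plan" is a list of rows, each a list of 5 numbers: the opening, from -1 (shut) to 1 (fully open), then the shift along the tool's x, y, z in cm, then the turn about the tool's y in rad. In form: [[hand, x, y, z, spin], ...]. A call has 1 to 5 rows; each row is the pose to reach, as a shift and turn from the pose commanded when the call began, along the tool's axes at that moment; what a row does not reach only later rows make up. A row lasts 1/12 s, in which the tool goes at most 41.7 mm and 7.16 degrees, less where a joint would pass 70% of its speed; a pose out of reach is approached as far as the arm can. A call with a gripper value outside its range is refused whole. The fingers move at their own pace and stop on an object; "newtons" is the grip in N (left out, the last holds). Time passes only in rows, so rows that repeat a pose let the fingers close. It gives the time, the measured TCP pose, the force and the opening at its end, in the units of the state.
- manip.sense(): the state, without advancing time (a new reading comes with each control period).
- manip.camera(name): name is "scene" or "side" or "wrist"; returns a dict with "image" (480x640x3 uint8, blue, green, red), "camera_matrix" (3x3 intrinsics, pixels), "rvec" (rotation vector, rad) and "tvec" (3), from world to camera coordinates, as OpenCV has them. Camera axes: x right, y down, z forward; pixel columns grow to the right and rows downward; lengths in m; the calibration is good to about 2 mm. A picture is of the moment at which its call begins. There is no depth.
- manip.sign_off(): hands the job in, once; it reports no verdict.
The state is a dict: "time_s": time; "q": joint angles; "qd": joint speeds; "tau": joint torques, N m; "tcp_pos": TCP position; "ee_rot": TCP orientation; "ft_force": force on the tool from outside, world axes, zero at the start; "moment": the same for the moment, N m; "width": opening from 0.0 (shut) to 1.0 (fully open).
Only numpy, scipy, OpenCV 4.12 (cv2) and the standard library are available. Lean on these libraries where they do the work, as an engineer would, in place of code of your own. Each camera call takes 0.05 s, during which the arm holds its last target. There are 200 camera calls.

TASK

Stand the four steel canisters on the cork rounds of the black tray, one centred on each, in order of size: the smallest on the round nearest the desk lamp and each next one bigger, so that the largest is farthest from the lamp and none shades its smaller neighbour. Keep them upright and set them down without dropping or knocking them, and leave the glass jug alone.

Things in the scene. Friction and masses are not known exactly. Their poses are not given: they have to be found in the camera images.
- can_small_center (a point): Smallest of four upright round steel canisters of graduated size: 48 mm in diameter, 60 mm tall to the top of its flat bamboo lid. On the lid an upright round bamboo knob, 26 mm in diameter, 30 mm tall (90 mm in all). The lid is sealed on: it can be lifted by the knob. Under 0.4 kg. This point: on the axis, 45 mm above the underside; z is up.
- can_medium_center (a point): Second smallest of four upright round steel canisters of graduated size: 54 mm in diameter, 85 mm tall to the top of its flat bamboo lid. On the lid an upright round bamboo knob, 26 mm in diameter, 30 mm tall (115 mm in all). The lid is sealed on: it can be lifted by the knob. Under 0.4 kg. This point: on the axis, 57.5 mm above the underside; z is up.
- can_large_center (a point): Second largest of four upright round steel canisters of graduated size: 60 mm in diameter, 110 mm tall to the top of its flat bamboo lid. On the lid an upright round bamboo knob, 26 mm in diameter, 30 mm tall (140 mm in all). The lid is sealed on: it can be lifted by the knob. Under 0.4 kg. This point: on the axis, 70 mm above the underside; z is up.
- can_largest_center (a point): Largest of four upright round steel canisters of graduated size: 66 mm in diameter, 135 mm tall to the top of its flat bamboo lid. On the lid an upright round bamboo knob, 26 mm in diameter, 30 mm tall (165 mm in all). The lid is sealed on: it can be lifted by the knob. Under 0.4 kg. This point: on the axis, 82.5 mm above the underside; z is up.
- round1: Cork round 1 of 4, counted from the robot's left (+y) to its right: flat disc, 80 mm in diameter, 4 mm thick, fixed in the black plastic tray (410 x 110 mm, rim 14 mm above the ledge). The four lie in a straight row, 95 mm apart. Origin: centre of the disc's underside (the tray's floor, 4 mm above the ledge); z is up, y runs along the row to the left.
- round2: Cork round 2 of 4, counted from the robot's left (+y) to its right: flat disc, 80 mm in diameter, 4 mm thick, fixed in the black plastic tray (410 x 110 mm, rim 14 mm above the ledge). The four lie in a straight row, 95 mm apart. Origin: centre of the disc's underside (the tray's floor, 4 mm above the ledge); z is up, y runs along the row to the left.
- round3: Cork round 3 of 4, counted from the robot's left (+y) to its right: flat disc, 80 mm in diameter, 4 mm thick, fixed in the black plastic tray (410 x 110 mm, rim 14 mm above the ledge). The four lie in a straight row, 95 mm apart. Origin: centre of the disc's underside (the tray's floor, 4 mm above the ledge); z is up, y runs along the row to the left.
- round4: Cork round 4 of 4, counted from the robot's left (+y) to its right: flat disc, 80 mm in diameter, 4 mm thick, fixed in the black plastic tray (410 x 110 mm, rim 14 mm above the ledge). The four lie in a straight row, 95 mm apart. Origin: centre of the disc's underside (the tray's floor, 4 mm above the ledge); z is up, y runs along the row to the left.
- lamp: Small white desk lamp clipped to the far edge of the ledge, off the left or right end of the tray (a round bamboo steamer, 160 mm high, is off the other end). Fixed. Its neck rises from the clip 190 mm farther out in x and bends back to a round shade 96 mm wide, 165 to 245 mm above the ledge. Origin: on the ledge, below the middle of the shade.
- jug_center (a point): Glass measuring jug, loose: 94 mm across the rim, 120 mm tall, handle out to 84 mm from the axis on its own +y side (roughly towards the robot), standing among the canisters. Leave it alone. This point is on its axis, 60 mm above its underside; z is up.
Mind the look-alikes: they are no part of the job. What is shaped like the part that bears can_large_center but green is not meant. What is shaped like the part that bears can_small_center but blue is not meant.

How it is judged:
By the outcome, as a careful person would: the job done as asked, in the order asked, and still so for the second after the job is handed in, with the robot touching nothing.
It also fails if it takes over 93 s, if anything falls off the work surface, if the arm or the gripper's body presses on something with over 40 N, if the wrist force passes 120 N, or if a joint passes its speed limit or range.

## Working session

There is one attempt and no reset: what is moved stays moved. The work goes in short steps, Python scripts to look and compute and a tool call to move; the robot and the scene stay as the last step left them, time stands still between calls to the robot, and variables do not carry over. Pictures are saved under pics/ and viewed, about 12 in all and at most 16, crops included, and the job is handed in when it is done.

Besides the shell and the picture viewer there is one more tool, called after "Call:" by a JSON object that holds its "fn" and its "kwargs". apply_moves: Moves the arm, as the interface text tells. Its arguments: {"type":"object","properties":{"plan":{"type":"array"},"newtons":{"type":"number"}},"required":["plan"]}

```bash
ls; mkdir -p pics; python3 - <<'E'
from rig import manip
import cv2,numpy as np
s=manip.sense();print(s['time_s'],s['tcp_pos'],s['ee_rot'],s['width'],s['ft_force'],manip.hold_point_z)
for n in("scene","side","wrist"):
    c=manip.camera(n);cv2.imwrite(f"pics/{n}0.png",c["image"]);np.savez(f"pics/{n}0.npz",**c)
    R=cv2.Rodrigues(c["rvec"])[0];print(n,c["camera_matrix"].tolist(),(-R.T@np.ravel(c["tvec"])).round(3),R[2].round(2))
E
```

```text
pics
0.0 [0.15690892 0.60445872 0.23044135] [-1.31981144 -1.01922233  1.02150938] 0.9963327470556699 [ 0.41342281  0.30301868 -0.99594681] 0.0187
scene [[516.7836877442173, 0.0, 315.8897807559545], [0.0, 516.7836877442173, 227.90620362045794], [0.0, 0.0, 1.0]] [ 1.165 -0.738  0.772] [-0.54  0.61 -0.58]
side [[540.3244908140522, 0.0, 321.31142302107287], [0.0, 540.3244908140522, 232.3635745753678], [0.0, 0.0, 1.0]] [-0.115 -0.932  0.966] [ 0.44  0.66 -0.61]
wrist [[346.15496070010784, 0.0, 322.8324405134128], [0.0, 346.15496070010784, 240.2384541539704], [0.0, 0.0, 1.0]] [0.081 0.626 0.373] [ 0.3  -0.08 -0.95]
```

View pics/scene0.png

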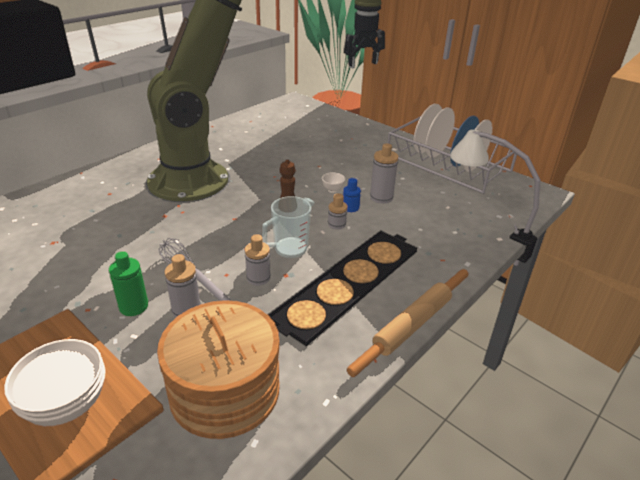

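View pics/side0.png

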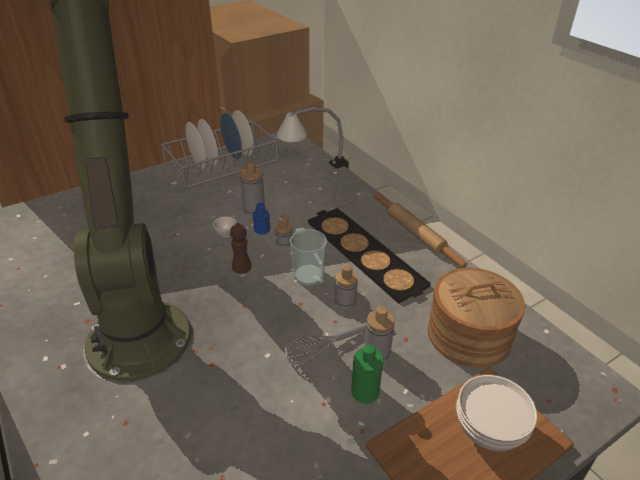

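The scene picture shows the lamp shade at (470,147), on the robot's +y side, so round 1 is nearest to it. The steel canisters have knob tops at about (386,150), (338,199), (257,240) and (180,262). The look-alikes are blue (351,195) and green (128,285). The side picture shows the same canisters at (251,168), (284,217), (347,268) and (381,313). Next I'll enlarge these to confirm them and place the pixels exactly.

```bash
python3 - <<'E'
import cv2,numpy as np
P={"scene":[(384,172),(338,210),(258,258),(181,284)],"side":[(252,188),(284,229),(346,285),(379,332)]}
rows=[]
for n,ps in P.items():
    im=cv2.imread(f"pics/{n}0.png");r=[]
    for u,v in ps:
        c=cv2.resize(im[v-33:v+33,u-25:u+25],None,fx=4,fy=4,interpolation=cv2.INTER_NEAREST)
        for k in range(0,66,10): cv2.putText(c,str(v-33+k),(0,k*4+8),0,.3,(255,255,255),1);cv2.line(c,(0,k*4),(6,k*4),(0,0,255),1)
        for k in range(0,50,10): cv2.putText(c,str(u-25+k),(k*4,262),0,.3,(0,255,255),1);cv2.line(c,(k*4,258),(k*4,264),(0,0,255),1)
        r.append(c)
    rows.append(np.hstack(r))
cv2.imwrite("pics/crop1.png",np.vstack(rows))
for n,ps in P.items():
    im=cv2.imread(f"pics/{n}0.png");h=cv2.cvtColor(im,cv2.COLOR_BGR2HSV)
    m=cv2.inRange(h,(8,90,60),(25,255,255))
    k,l,st,ce=cv2.connectedComponentsWithStats(m)
    for s,c in zip(st[1:],ce[1:]):
        if s[4]>60:print(n,s,c.round(1))
E
```

```text
scene [256   0   4  25  90] [257.7  11.2]
scene [276   0   4  31 108] [277.3  15.9]
scene [294   0   4  84 278] [295.8  38.6]
scene [  313     0   327   372 56188] [537.6 135.9]
scene [ 83  60  32  11 170] [97.1 64.7]
scene [400 121  18  14 111] [409.9 127.8]
scene [447 130  10  17  69] [451.5 138.2]
scene [487 142   9  17  77] [490.6 148.8]
scene [374 144  24  20 323] [385.8 154.8]
scene [491 145  18  18 178] [499.4 153.3]
scene [504 154  10  15  77] [508.6 161.5]
scene [513 155  20  23 228] [521.4 166.8]
scene [280 160  15  37 425] [286.8 177.7]
scene [329 194  18  20 246] [337.5 204.3]
scene [244 234  26  25 424] [256.5 247.7]
scene [367 242  34  22 595] [383.8 252.2]
scene [165 254  30  29 623] [179.4 269.3]
scene [343 259  36  24 685] [360.4 270.7]
scene [501 264  12  38 112] [506.4 276.9]
scene [ 347  269  121  108 2788] [407.1 322.2]
scene [316 278  38  27 797] [334.5 291.3]
scene [  157   300   123   139 13855] [220.4 367.6]
scene [286 300  40  29 922] [305.9 314.1]
scene [    0   309   164   171 11998] [ 70.6 409.8]
side [    0     0    81   207 13041] [ 32.3 105.9]
side [  108     0   215   172 24567] [203.9  68.2]
side [298 111  25  37 608] [313.  125.9]
side [254 125  12  13  81] [258.  131.6]
side [216 131   9  16  77] [220.2 138.2]
side [181 140  10  16  82] [185.7 147.4]
side [169 142  16  17 171] [176.6 149.8]
side [241 162  21  19 278] [250.9 172.2]
side [ 374  192  151  186 9086] [466.5 304.1]
side [276 216  16  18 210] [283.3 225.2]
side [321 217  28  18 365] [334.6 225.5]
side [231 223  14  15 110] [236.9 229.8]
side [341 233  28  19 411] [354.1 242.1]
side [361 250  30  21 468] [375.2 259.9]
side [234 255  10  18  71] [238.4 263.9]
side [336 264  22  23 348] [346.2 276.2]
side [383 268  31  23 545] [398.1 279.2]
side [367 306  28  26 532] [380.4 319.5]
side [ 366  380  208  100 9846] [460.3 447.8]
```

View pics/crop1.png

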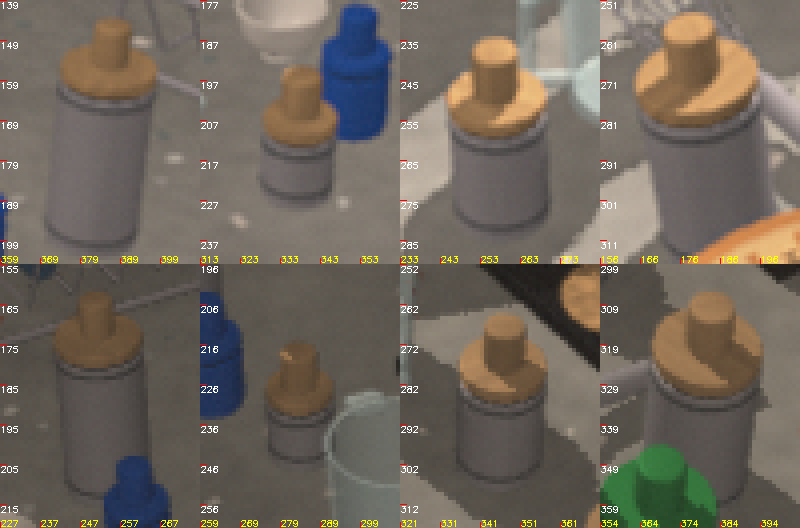

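The crops confirm four bamboo-lidded steel canisters, graduated in size. The blue (351,195) and green (128,285) bottles are a uniform colour with no bamboo, so they aren't meant. Now I'll triangulate the knob tops and the rounds.

```bash
cat > h.py <<'E'
import cv2,numpy as np
def ray(c,uv):
    R=cv2.Rodrigues(c["rvec"])[0];o=-R.T@np.ravel(c["tvec"])
    p=cv2.undistortPoints(np.array([[uv]],float),c["camera_matrix"],None)[0,0]
    d=R.T@np.array([p[0],p[1],1]);return o,d/np.linalg.norm(d)
def tri(rs):
    A=sum(np.eye(3)-np.outer(d,d) for o,d in rs);b=sum((np.eye(3)-np.outer(d,d))@o for o,d in rs)
    x=np.linalg.solve(A,b);return x,[np.linalg.norm((np.eye(3)-np.outer(d,d))@(x-o)) for o,d in rs]
def plane(c,uv,z):
    o,d=ray(c,uv);return o+d*(z-o[2])/d[2]
E
python3 - <<'E'
from h import *
S=np.load("pics/scene0.npz");T=np.load("pics/side0.npz")
for n,a,b,h in[("largest",(386.7,146),(251.3,164),.165),("small",(338.5,196),(283.8,217.8),.09),("medium",(256.8,236.3),(347,266.7),.115),("large",(178.8,257),(382,308.5),.14),
 ("r1",(383.8,252.2),(334.6,225.5),.008),("r2",(360.4,270.7),(354.1,242.1),.008),("r3",(334.5,291.3),(375.2,259.9),.008),("r4",(305.9,314.1),(398.1,279.2),.008),("jug",(291,222),(309,255),.06),("lamp",(470,160),(292,137),.165)]:
    x,e=tri([ray(S,a),ray(T,b)]);print(n,x.round(4),np.round(e,4),plane(S,a,h).round(4),plane(T,b,h).round(4))
E
```

```text
largest [0.4694 0.3226 0.1627] [0.0022 0.0022] [0.4741 0.3141 0.165 ] [0.4692 0.3231 0.165 ]
small [0.4667 0.1329 0.0877] [0.0013 0.0013] [0.4701 0.1278 0.09  ] [0.4659 0.1322 0.09  ]
medium [ 0.4775 -0.1526  0.1154] [0.0004 0.0004] [ 0.4773 -0.1528  0.115 ] [ 0.4779 -0.1516  0.115 ]
large [ 0.4455 -0.3256  0.1399] [0.0007 0.0007] [ 0.446  -0.3265  0.14  ] [ 0.4457 -0.3248  0.14  ]
r1 [0.6295 0.1182 0.0052] [0.002 0.002] [0.6324 0.1122 0.008 ] [0.6285 0.1181 0.008 ]
r2 [0.6323 0.0232 0.0054] [0.0017 0.0017] [0.635  0.0182 0.008 ] [0.6312 0.0229 0.008 ]
r3 [ 0.6353 -0.0718  0.0055] [0.0018 0.0018] [ 0.6378 -0.0764  0.008 ] [ 0.6343 -0.0716  0.008 ]
r4 [ 0.6384 -0.1665  0.0057] [0.0018 0.0018] [ 0.6408 -0.1705  0.008 ] [ 0.6374 -0.166   0.008 ]
jug [ 0.4506 -0.0228  0.0741] [0.0012 0.0012] [ 0.4352 -0.0066  0.06  ] [ 0.4589 -0.0101  0.06  ]
lamp [0.6638 0.4198 0.1556] [0.0008 0.0008] [0.672  0.4004 0.165 ] [0.6554 0.4057 0.165 ]
```

```bash
cat >> h.py <<'E'
from rig import manip
def st():
    s=manip.sense();R=cv2.Rodrigues(np.array(s["ee_rot"]))[0]
    print("t",round(s["time_s"],2),"tcp",np.round(s["tcp_pos"],4),"w",round(s["width"],3),"F",np.round(s["ft_force"],1),"\nR",R.round(3).tolist())
    return s,R
def go(*ps):
    s,R=st();
    for p in ps: print(p,"shift cm",(R.T@(np.array(p)-s["tcp_pos"])*100).round(2))
E
python3 - <<'E'
from h import *
S=np.load("pics/scene0.npz");T=np.load("pics/side0.npz")
print("blue",tri([ray(S,(352,181)),ray(T,(260,207))])[0].round(3),"steamer handle",tri([ray(S,(218,322)),ray(T,(487,290))])[0].round(3))
go((.467,.131,.2))
E
```

```text
blue [0.439 0.221 0.083] steamer handle [ 0.661 -0.408  0.163]
t 0.15 tcp [0.1569 0.6046 0.2306] w 0.996 F [-0.5 -0.4  0.5] 
R [[0.251, -0.0, -0.968], [0.968, -0.001, 0.251], [-0.001, -1.0, -0.0]]
(0.467, 0.131, 0.2) shift cm [-38.05   3.12 -41.91]
```

View pics/wrist0.png

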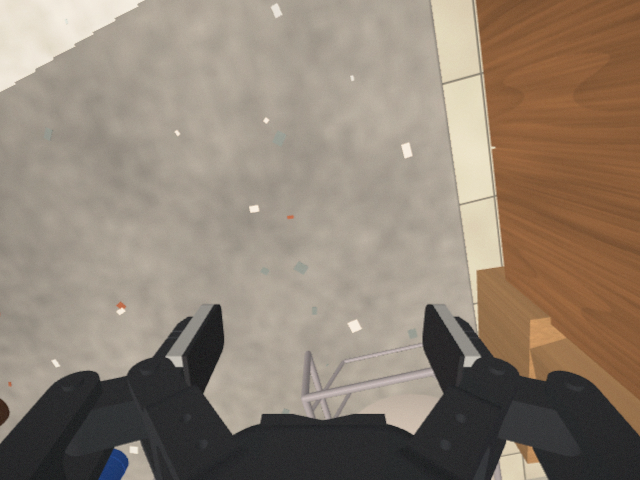

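The wrist view shows only the open fingers and part of the dish rack. I'll start with the smallest canister and place in ascending order, so the gripper always works above the neighbours already placed.

Call:
{"fn": "apply_moves", "kwargs": {"plan": [[1,-2,0,-2.2,0],[1,-5,0,-5.5,0],[1,-8,0,-8.8,0],[1,-10.5,0,-11.6,0],[1,-13,0,-14.3,0]], "newtons": 40}}

```text
time_s: 0.57
tcp_pos: [0.2638, 0.4409, 0.231]
ee_rot: [-1.32, -1.02, 1.02]
ft_force: [1.4, -0.1, -0.6]
width: 1.003
```

Call:
{"fn": "apply_moves", "kwargs": {"plan": [[1,-2.6,0,-2.9,0],[1,-5.2,0,-5.7,0],[1,-7.8,0,-8.6,0],[1,-10.4,0,-11.5,0],[1,-13,0,-14.3,0]]}}

```text
time_s: 0.98
tcp_pos: [0.3692, 0.2796, 0.2313]
ee_rot: [-1.319, -1.02, 1.02]
ft_force: [1.9, 0.5, 0.4]
width: 0.999
```

Call:
{"fn": "apply_moves", "kwargs": {"plan": [[1,-3,0,-3.3,0],[1,-6,0,-6.6,0],[1,-9,0,-9.9,0],[1,-12.05,0,-13.3,0],[1,-12.05,0,-13.3,0]]}}

```text
time_s: 1.4
tcp_pos: [0.4699, 0.1249, 0.2312]
ee_rot: [-1.325, -1.015, 1.016]
ft_force: [1.4, 0.4, 0.2]
width: 0.995
```

```bash
python3 - <<'E'
from h import *
c=manip.camera("wrist");cv2.imwrite("pics/w1.png",c["image"]);np.savez("pics/w1.npz",**c)
go((.467,.131,.2))
E
```

```text
t 1.45 tcp [0.4699 0.125  0.2311] w 1.003 F [ 0.4 -1.2  0.8] 
R [[0.259, 0.001, -0.966], [0.966, -0.003, 0.259], [-0.002, -1.0, -0.002]]
(0.467, 0.131, 0.2) shift cm [0.51 3.11 0.45]
```

View pics/w1.png

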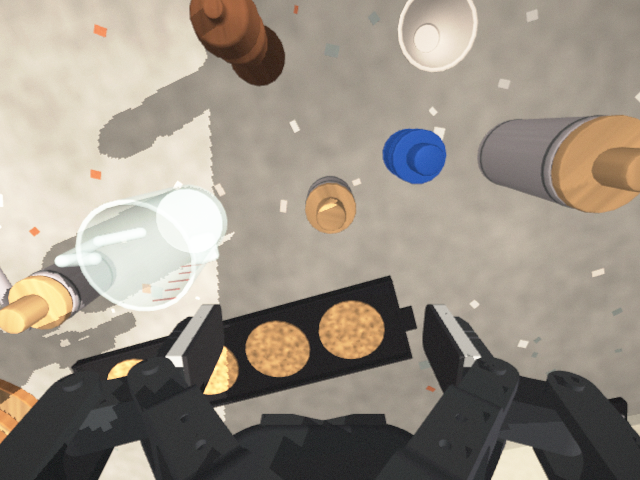

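The wrist view shows the small canister's knob top at (331,212), round 1 at (352,330), round 2 at (278,349), the medium knob at lower left and the jug at (150,245). I'll cross-check positions from this view.

```bash
python3 - <<'E'
from h import *
W=np.load("pics/w1.npz")
for n,uv,z in[("small top",(331,213),.09),("small lid",(330,207),.06),("r1",(352,330),.008),("r2",(278,349),.008),("largest lid",(599,163),.135),("blue top",(427,158),.09),("medium lid",(42,299),.085),("jug base",(192,222),.002),("jugrim",(133,255),.12)]:
    print(n,plane(W,uv,z).round(4))
h=cv2.cvtColor(W["image"],cv2.COLOR_BGR2HSV);m=cv2.inRange(h,(8,90,60),(25,255,255))
k,l,s,ce=cv2.connectedComponentsWithStats(m)
for a,b in zip(s[1:],ce[1:]):
    if a[4]>300:print(a,b.round(1))
E
```

```text
small top [0.4611 0.135  0.09  ]
small lid [0.4624 0.1343 0.06  ]
r1 [0.6277 0.1196 0.008 ]
r2 [0.6304 0.0249 0.008 ]
largest lid [0.4636 0.32   0.135 ]
blue top [0.4373 0.2204 0.09  ]
medium lid [ 0.4722 -0.1452  0.085 ]
jug base [ 0.452  -0.0203  0.002 ]
jugrim [ 0.4466 -0.0217  0.12  ]
[ 190    0   95   85 4577] [234.5  33.3]
[ 552  115   88   98 7088] [599.1 164.3]
[ 305  183   51   51 1996] [330.3 207.8]
[   0  276   73   58 2259] [ 32.7 307.6]
[ 318  300   67   59 3099] [351.1 329.3]
[ 245  320   66   57 2924] [277.2 348.5]
[203 346  36  49 901] [223.2 373. ]
[107 358  36  22 322] [122.7 368.1]
[   0  379   38   65 1330] [ 12.7 406.7]
```

Call:
{"fn": "apply_moves", "kwargs": {"plan": [[1,0,0,0,0]]}}

```text
time_s: 1.53
tcp_pos: [0.4675, 0.1297, 0.231]
ee_rot: [-1.32, -1.017, 1.018]
ft_force: [0.1, -0.2, 0.3]
width: 1.001
```

Call:
{"fn": "apply_moves", "kwargs": {"plan": [[0.4,0.1,3,0.3,0],[0.4,0.1,6.5,0.3,0],[0.4,0.1,9.5,0.3,0],[0.4,0.1,11.5,0.3,0],[0.4,0.1,12,0.3,0]]}}

```text
time_s: 1.95
tcp_pos: [0.4614, 0.1344, 0.1084]
ee_rot: [-1.315, -1.018, 1.026]
ft_force: [0.0, -0.5, 1.4]
width: 0.698
```

```bash
python3 - <<'E'
from h import *
c=manip.camera("wrist");d=manip.camera("scene");e=manip.camera("side")
np.savez("pics/w2.npz",**c)
u,v=345,200
cv2.imwrite("pics/w2.png",np.hstack([cv2.resize(c["image"],(400,300)),cv2.resize(d["image"][130:250,260:420],(400,300))]))
go((.4645,.133,.065))
h=cv2.cvtColor(c["image"],cv2.COLOR_BGR2HSV);m=cv2.inRange(h,(8,90,60),(25,255,255))
k,l,s,ce=cv2.connectedComponentsWithStats(m)
for a,b in zip(s[1:],ce[1:]):
    if a[4]>1000:print(a,b.round(1),plane(c,b,.06),plane(c,b,.008))
E
```

```text
t 2.1 tcp [0.4641 0.1343 0.1118] w 0.701 F [-0.5  0.3  0.3] 
R [[0.249, -0.0, -0.968], [0.968, 0.0, 0.249], [0.0, -1.0, 0.0]]
(0.4645, 0.133, 0.065) shift cm [-0.12  4.68 -0.07]
[ 124    0   94   47 2480] [179.9  20.4] [0.31980545 0.10060964 0.06      ] [0.30173704 0.085753   0.008     ]
[ 283  232   78   84 4909] [321.9 271.6] [0.46351286 0.13426523 0.06      ] [0.48455557 0.12856822 0.008     ]
[ 307  380   90   46 2614] [351.7 401.5] [0.56075156 0.13008918 0.06      ] [0.60825855 0.12325563 0.008     ]
[ 131  431   67   49 1970] [167.6 459.7] [ 0.57843471 -0.01094147  0.06      ] [ 0.63075432 -0.05615764  0.008     ]
```

View pics/w2.png

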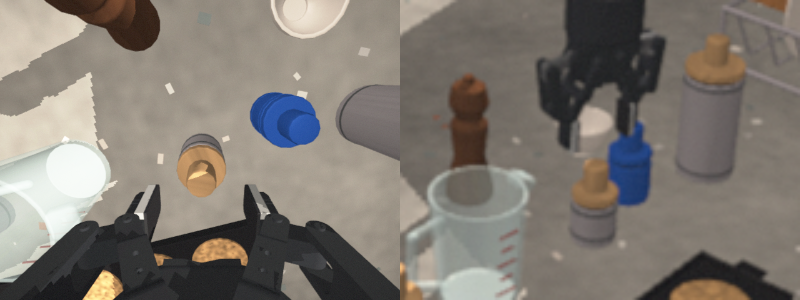

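The knob sits midway between the open fingers (about (202,170) in the half-scale wrist view), so I'll descend and grip.

Call:
{"fn": "apply_moves", "kwargs": {"plan": [[0.4,-0.1,2,0,0],[0.4,-0.1,4,0,0],[0.4,-0.1,4.7,0,0],[0.4,-0.1,4.7,0,0],[-1,-0.1,4.7,0,0]]}}

```text
time_s: 2.52
tcp_pos: [0.4646, 0.1326, 0.0653]
ee_rot: [-1.319, -1.021, 1.02]
ft_force: [0.5, 0.7, -0.6]
width: 0.573
```

Call:
{"fn": "apply_moves", "kwargs": {"plan": [[-1,0,0,0,0],[-1,0,0,0,0],[-1,0,0,0,0],[-1,0,0,0,0],[-1,0,0,0,0]]}}

```text
time_s: 2.93
tcp_pos: [0.465, 0.1326, 0.0656]
ee_rot: [-1.319, -1.022, 1.018]
ft_force: [-1.2, 0.7, 7.1]
width: 0.287
```

Call:
{"fn": "apply_moves", "kwargs": {"plan": [[-1,0,-0.5,0,0],[-1,0,-2,0,0],[-1,0,-4,0,0],[-1,0,-6,0,0],[-1,0,-6,0,0]]}}

```text
time_s: 3.35
tcp_pos: [0.4658, 0.1327, 0.1279]
ee_rot: [-1.321, -1.025, 1.016]
ft_force: [0.4, 0.1, -0.3]
width: 0.294
```

```bash
python3 - <<'E'
from h import *
c=manip.camera("wrist");d=manip.camera("scene")
np.savez("pics/w3.npz",**c)
cv2.imwrite("pics/w3.png",np.hstack([cv2.resize(c["image"],(400,300)),cv2.resize(d["image"][130:250,260:420],(400,300))]))
go((.629,.1175,.125))
E
```

```text
t 3.45 tcp [0.4645 0.1322 0.1251] w 0.286 F [ 0.2  0.1 -1.4] 
R [[0.251, 0.002, -0.968], [0.968, 0.001, 0.251], [0.001, -1.0, -0.002]]
(0.629, 0.1175, 0.125) shift cm [  2.71   0.04 -16.29]
```

View pics/w3.png

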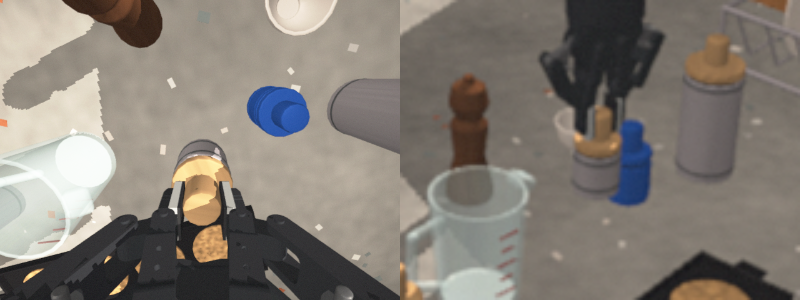

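Call:
{"fn": "apply_moves", "kwargs": {"plan": [[-1,0.5,0,-3,0],[-1,1.1,0,-6.6,0],[-1,1.7,0,-10.2,0],[-1,2.3,0,-13.8,0],[-1,2.7,0,-16.3,0]]}}

```text
time_s: 3.87
tcp_pos: [0.631, 0.1164, 0.1229]
ee_rot: [-1.319, -1.019, 1.02]
ft_force: [1.2, -0.2, -1.3]
width: 0.288
```

Call:
{"fn": "apply_moves", "kwargs": {"plan": [[-1,0,0.3,0,0],[-1,0,1.5,0,0],[-1,0,3,0,0],[-1,0,4,0,0],[-1,0,4.2,0,0]]}}

```text
time_s: 4.28
tcp_pos: [0.6263, 0.1172, 0.0792]
ee_rot: [-1.316, -1.016, 1.024]
ft_force: [0.3, 0.1, -1.0]
width: 0.294
```

Call:
{"fn": "apply_moves", "kwargs": {"plan": [[-1,0,0.2,0,0],[-1,0,0.2,0,0]]}}

```text
time_s: 4.45
tcp_pos: [0.6283, 0.1175, 0.0801]
ee_rot: [-1.318, -1.02, 1.021]
ft_force: [-0.3, 0.6, -1.0]
width: 0.289
```

```bash
cat >> h.py <<'E'
def shot(name,sc,sd,r=(40,30)):
    o=[]
    for n,(u,v) in(("scene",sc),("side",sd)):
        c=manip.camera(n);o.append(cv2.resize(c["image"][v-r[1]*1:v+r[1],u-r[0]:u+r[0]],(400,300),interpolation=cv2.INTER_CUBIC))
    cv2.imwrite(f"pics/{name}.png",np.hstack(o))
E
python3 - <<'E'
from h import *
go((.629,.1175,.073));shot("p1",(380,235),(335,212))
E
```

```text
t 4.45 tcp [0.6283 0.1175 0.0801] w 0.289 F [-0.3  0.6 -1. ] 
R [[0.251, -0.001, -0.968], [0.968, -0.0, 0.251], [-0.0, -1.0, 0.001]]
(0.629, 0.1175, 0.073) shift cm [ 0.02  0.71 -0.07]
```

View pics/p1.png

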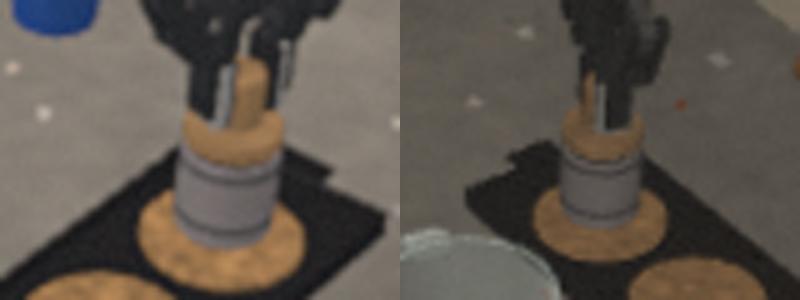

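The close views show the small canister hovering over round 1. It looks slightly too far from both cameras, so I'll quantify that from the near edges of its base and of the cork.

```bash
cat >> h.py <<'E'
def off(bs,cs,bd,cd,rad,zb):
    # near edges of base (height zb) and of cork in scene, side -> offset of the can from cork, per view
    for n,b,c in(("scene",bs,cs),("side",bd,cd)):
        C=np.load(f"pics/{n}0.npz");p=[]
        for uv,z,r in((b,zb,rad),(c,.008,.04)):
            P=plane(C,uv,z);d=ray(C,uv)[1];d=d[:2]/np.linalg.norm(d[:2]);p.append(P[:2]+d*r)
        print(n,"can",p[0].round(4),"cork",p[1].round(4),"diff mm",((p[0]-p[1])*1000).round(1))
E
python3 - <<'E'
from h import *
off((385.6,254.6),(384.2,263.6),(335,227.6),(335,234.4),.024,.0148)
E
```

```text
scene can [0.6332 0.1205] cork [0.638  0.1115] diff mm [-4.9  9. ]
side can [0.6323 0.1211] cork [0.6284 0.1143] diff mm [3.9 6.8]
```

Call:
{"fn": "apply_moves", "kwargs": {"plan": [[-1,-0.3,0,-0.1,0],[-1,-0.3,0.3,-0.1,0],[-1,-0.3,0.5,-0.1,0],[-1,-0.3,0.6,-0.1,0],[-1,-0.3,0.7,-0.1,0]]}}

```text
time_s: 4.97
tcp_pos: [0.6289, 0.1143, 0.0736]
ee_rot: [-1.319, -1.02, 1.02]
ft_force: [-3.0, -0.3, 11.4]
width: 0.288
```

Call:
{"fn": "apply_moves", "kwargs": {"plan": [[-1,0,0,0,0],[-1,0,0,0,0]]}}

```text
time_s: 5.13
tcp_pos: [0.6289, 0.1142, 0.0737]
ee_rot: [-1.319, -1.02, 1.02]
ft_force: [-0.9, 0.4, 4.0]
width: 0.289
```

Contact is made at 4 N, at the height I expected. I'll release, retreat and measure.

Call:
{"fn": "apply_moves", "kwargs": {"plan": [[0.3,0,0,0,0],[0.3,0,0,0,0],[0.3,0,0,0,0],[0.3,0,0,0,0],[0.3,0,0,0,0]]}}

```text
time_s: 5.55
tcp_pos: [0.6288, 0.1142, 0.0731]
ee_rot: [-1.319, -1.02, 1.02]
ft_force: [-0.2, -0.7, -0.4]
width: 0.649
```

Call:
{"fn": "apply_moves", "kwargs": {"plan": [[0.3,0,-0.5,0,0],[0.3,0,-2.5,0,0],[0.3,0,-6,0,0],[0.3,0,-10,0,0],[0.3,0,-14,0,0]]}}

```text
time_s: 5.97
tcp_pos: [0.6283, 0.1141, 0.2148]
ee_rot: [-1.318, -1.019, 1.021]
ft_force: [0.7, 0.6, 0.2]
width: 0.646
```

Call:
{"fn": "apply_moves", "kwargs": {"plan": [[0.3,-1,0,4,0],[0.3,-2,0,8,0],[0.3,-3,0,12,0],[0.3,-4,0,16,0],[0.3,-4,0,16,0]]}}

```text
time_s: 6.38
tcp_pos: [0.4544, 0.115, 0.2127]
ee_rot: [-1.314, -1.015, 1.028]
ft_force: [-0.5, -1.5, -1.1]
width: 0.654
```

```bash
python3 - <<'E'
from h import *
st();shot("p2",(380,235),(335,212))
c=manip.camera("wrist");np.savez("pics/w4.npz",**c);im=cv2.imread("pics/p2.png")
cv2.imwrite("pics/p2.png",np.vstack([im,cv2.resize(c["image"][100:400],(800,300),interpolation=cv2.INTER_AREA)]))
E
```

```text
t 6.38 tcp [0.4544 0.115  0.2127] w 0.654 F [-0.5 -1.5 -1.1] 
R [[0.249, -0.008, -0.969], [0.969, -0.002, 0.249], [-0.004, -1.0, 0.007]]
```

View pics/p2.png

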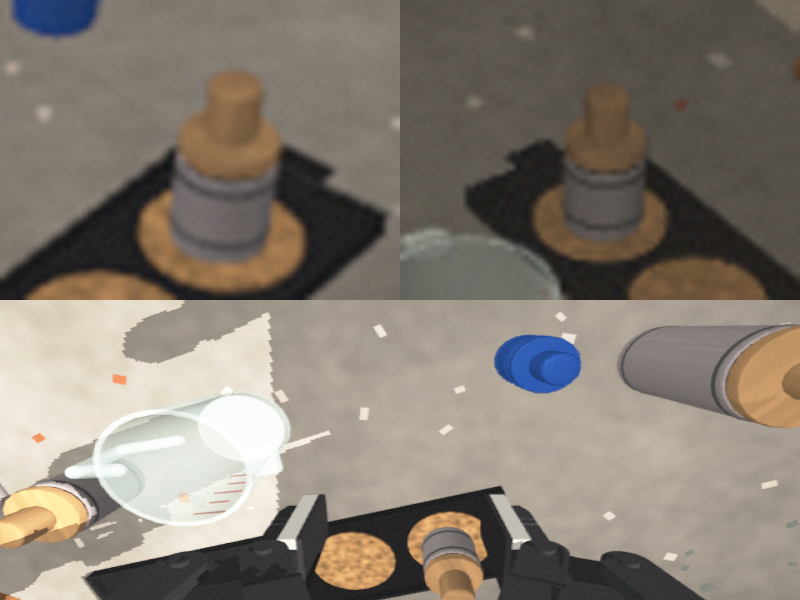

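The small canister stands upright on round 1. The wrist view has it centred on the cork laterally, while the outer views suggest 2–4 mm off, which is within margin. Next is the medium canister.

Call:
{"fn": "apply_moves", "kwargs": {"plan": [[0.4,-2,0,-0.6,0],[0.4,-5,0,-1.6,0],[0.4,-8,0,-2.5,0],[0.4,-11,0,-3.4,0],[0.4,-13,0,-4,0]]}}

```text
time_s: 6.95
tcp_pos: [0.4719, -0.0238, 0.2135]
ee_rot: [-1.322, -1.019, 1.018]
ft_force: [-0.5, -0.0, 0.1]
width: 0.698
```

Call:
{"fn": "apply_moves", "kwargs": {"plan": [[0.4,-3.5,0,-1.1,0],[0.4,-7,0,-2.2,0],[0.4,-10,0,-3.1,0],[0.4,-12.5,0,-3.9,0],[0.4,-12.5,0,-3.9,0]]}}

```text
time_s: 7.37
tcp_pos: [0.4775, -0.1584, 0.2134]
ee_rot: [-1.326, -1.013, 1.016]
ft_force: [-0.6, -0.0, 0.0]
width: 0.704
```

Call:
{"fn": "apply_moves", "kwargs": {"plan": [[0.4,0,0,0,0],[0.4,0,0,0,0]]}}

```text
time_s: 7.53
tcp_pos: [0.4774, -0.1509, 0.2131]
ee_rot: [-1.319, -1.02, 1.02]
ft_force: [0.5, 0.9, 0.0]
width: 0.701
```

```bash
cat >> h.py <<'E'
def wr(name,zs):
    c=manip.camera("wrist");np.savez(f"pics/{name}.npz",**c);cv2.imwrite(f"pics/{name}.png",c["image"])
    h=cv2.cvtColor(c["image"],cv2.COLOR_BGR2HSV);m=cv2.inRange(h,(8,90,60),(25,255,255))
    k,l,s,ce=cv2.connectedComponentsWithStats(m)
    for a,b in zip(s[1:],ce[1:]):
        if a[4]>800:print(a,b.round(1),*[plane(c,b,z)[:2].round(4) for z in zs])
E
python3 - <<'E'
from h import *
go((.476,-.151,.092));wr("w5",(.085,.008))
E
```

```text
t 7.53 tcp [ 0.4774 -0.1509  0.2131] w 0.701 F [0.5 0.9 0. ] 
R [[0.251, 0.0, -0.968], [0.968, 0.0, 0.251], [0.0, -1.0, -0.0]]
(0.476, -0.151, 0.092) shift cm [-0.05 12.11  0.13]
[ 286  196   66   64 3188] [318.3 228.4] [ 0.4751 -0.153 ] [ 0.4961 -0.1595]
[  39  214   92   75 5357] [ 85.  252.5] [ 0.4465 -0.3457] [ 0.4593 -0.4071]
[ 556  244   77   69 1966] [586.9 271.5] [0.569  0.0571] [0.6167 0.1104]
[    0   250   202   221 11632] [ 57.2 362.4] [ 0.5389 -0.42  ] [ 0.5781 -0.5025]
[ 470  267   74   66 3760] [506.8 299.9] [ 0.5789 -0.0109] [0.6294 0.023 ]
[ 606  281   34   48 1285] [625.3 304.9] [0.6099 0.0887] [0.6692 0.151 ]
[ 408  290   52   53 1378] [438.5 310.8] [ 0.5744 -0.07  ] [ 0.6237 -0.053 ]
[ 309  311   70   61 3252] [343.8 341.4] [ 0.5838 -0.1579] [ 0.6357 -0.1658]
[587 406  53  28 943] [617.1 419.3] [0.7384 0.0819] [0.8343 0.1423]
[ 131  418   67   62 2398] [171.1 454.2] [ 0.6697 -0.3605] [ 0.7461 -0.4262]
[ 449  424   54   48 1688] [471.2 449.1] [ 0.7404 -0.062 ] [ 0.8369 -0.0426]
```

View pics/w5.png

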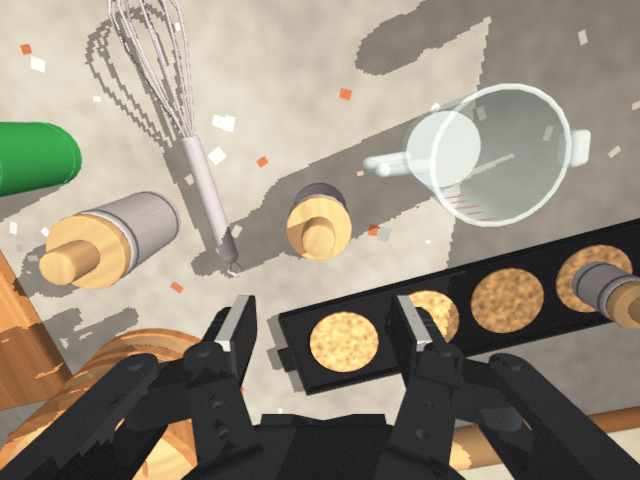

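The wrist view shows the medium lid and knob at (318,228), round 4 at (344,341), round 2 at (507,300), and the large canister at (85,252). Round positions now agree to within 2–3 mm. I'll grip the medium canister.

Call:
{"fn": "apply_moves", "kwargs": {"plan": [[0.4,-0.1,3,0.2,0],[0.4,-0.1,6,0.2,0],[0.4,-0.1,9,0.2,0],[0.4,-0.1,11,0.2,0],[0.4,-0.1,12,0.2,0]]}}

```text
time_s: 8.0
tcp_pos: [0.4735, -0.1495, 0.0908]
ee_rot: [-1.315, -1.021, 1.023]
ft_force: [-0.3, 0.5, 0.8]
width: 0.697
```

Call:
{"fn": "apply_moves", "kwargs": {"plan": [[0.4,0,0,0,0],[-1,0,0.1,0,0],[-1,0,0.1,0,0],[-1,0,0.1,0,0],[-1,0,0.1,0,0]]}}

```text
time_s: 8.42
tcp_pos: [0.4749, -0.1516, 0.0934]
ee_rot: [-1.32, -1.022, 1.02]
ft_force: [-0.4, -0.2, 2.5]
width: 0.286
```

Call:
{"fn": "apply_moves", "kwargs": {"plan": [[-1,0,0,0,0],[-1,0,0,0,0]]}}

```text
time_s: 8.58
tcp_pos: [0.4749, -0.1517, 0.0932]
ee_rot: [-1.321, -1.021, 1.019]
ft_force: [0.1, -1.7, 6.5]
width: 0.286
```

Call:
{"fn": "apply_moves", "kwargs": {"plan": [[-1,0,-0.5,0,0],[-1,0,-2,0,0],[-1,0,-4,0,0],[-1,0,-5,0,0],[-1,0,-5,0,0]]}}

```text
time_s: 9.0
tcp_pos: [0.4751, -0.1516, 0.1443]
ee_rot: [-1.321, -1.022, 1.019]
ft_force: [0.3, -0.0, -1.8]
width: 0.288
```

```bash
python3 - <<'E'
from h import *
go((.630,-.1,.15),(.630,.022,.15))
E
```

```text
t 9.0 tcp [ 0.4751 -0.1516  0.1443] w 0.288 F [ 0.3 -0.  -1.8] 
R [[0.251, 0.003, -0.968], [0.968, -0.001, 0.251], [0.0, -1.0, -0.003]]
(0.63, -0.1, 0.15) shift cm [  8.89  -0.52 -13.7 ]
(0.63, 0.022, 0.15) shift cm [ 20.7   -0.53 -10.64]
```

Call:
{"fn": "apply_moves", "kwargs": {"plan": [[-1,1.6,0,-2.5,0],[-1,3.5,0,-5.4,0],[-1,5.5,0,-8.5,0],[-1,7.3,0,-11.3,0],[-1,8.9,0,-13.7,0]]}}

```text
time_s: 9.42
tcp_pos: [0.6306, -0.0983, 0.1411]
ee_rot: [-1.317, -1.02, 1.021]
ft_force: [1.3, -0.7, -1.7]
width: 0.283
```

Call:
{"fn": "apply_moves", "kwargs": {"plan": [[-1,2.5,0,0.6,0],[-1,5.5,0,1.4,0],[-1,8.5,0,2.2,0],[-1,11,0,2.9,0],[-1,11.8,0,3.1,0]]}}

```text
time_s: 9.83
tcp_pos: [0.6277, 0.029, 0.1409]
ee_rot: [-1.312, -1.024, 1.024]
ft_force: [-0.2, 0.7, -1.5]
width: 0.289
```

Call:
{"fn": "apply_moves", "kwargs": {"plan": [[-1,0,0.5,0,0],[-1,0,2,0,0],[-1,0,3,0,0],[-1,0,3.5,0,0],[-1,0,3.5,0,0]]}}

```text
time_s: 10.25
tcp_pos: [0.6275, 0.0208, 0.1053]
ee_rot: [-1.318, -1.016, 1.022]
ft_force: [-0.4, -0.1, -2.0]
width: 0.29
```

```bash
python3 - <<'E'
from h import *
go((.630,.022,.1012))
E
```

```text
t 10.25 tcp [0.6275 0.0208 0.1053] w 0.29 F [-0.4 -0.1 -2. ] 
R [[0.253, -0.004, -0.968], [0.968, -0.001, 0.253], [-0.002, -1.0, 0.003]]
(0.63, 0.022, 0.1012) shift cm [ 0.18  0.4  -0.21]
```

Call:
{"fn": "apply_moves", "kwargs": {"plan": [[-1,0,0,0,0],[-1,0,0.2,0,0],[-1,0,0.4,0,0],[-1,0,0.6,0,0],[-1,0,0.6,0,0]]}}

```text
time_s: 10.67
tcp_pos: [0.629, 0.0222, 0.1015]
ee_rot: [-1.319, -1.021, 1.02]
ft_force: [0.3, 0.8, -2.2]
width: 0.284
```

Call:
{"fn": "apply_moves", "kwargs": {"plan": [[-1,0,0.1,0,0],[-1,0,0.1,0,0]]}}

```text
time_s: 10.83
tcp_pos: [0.6294, 0.022, 0.1014]
ee_rot: [-1.32, -1.021, 1.019]
ft_force: [-1.4, -1.4, 4.1]
width: 0.289
```

Contact at 4 N. I'll release and move off toward the large canister.

Call:
{"fn": "apply_moves", "kwargs": {"plan": [[0.3,0,0,0,0],[0.3,0,0,0,0],[0.3,0,0,0,0],[0.3,0,0,0,0],[0.3,0,0,0,0]]}}

```text
time_s: 11.25
tcp_pos: [0.6287, 0.0224, 0.1002]
ee_rot: [-1.318, -1.02, 1.02]
ft_force: [0.3, -0.4, -0.8]
width: 0.649
```

Call:
{"fn": "apply_moves", "kwargs": {"plan": [[0.3,0,-0.5,0,0],[0.3,0,-2.5,0,0],[0.3,0,-6,0,0],[0.3,0,-10,0,0],[0.3,0,-14,0,0]]}}

```text
time_s: 11.67
tcp_pos: [0.6282, 0.0223, 0.2418]
ee_rot: [-1.318, -1.019, 1.021]
ft_force: [1.9, -0.7, 0.5]
width: 0.65
```

```bash
python3 - <<'E'
from h import *
go((.445,-.326,.245))
shot("p3",(365,250),(345,225),(56,42))
E
```

```text
t 11.67 tcp [0.6282 0.0223 0.2418] w 0.65 F [ 1.9 -0.7  0.5] 
R [[0.251, -0.001, -0.968], [0.968, -0.0, 0.251], [-0.0, -1.0, 0.001]]
(0.445, -0.326, 0.245) shift cm [-38.31  -0.29   8.99]
```

View pics/p3.png

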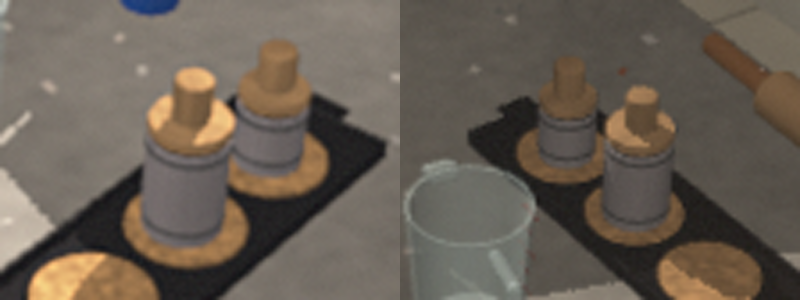

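The medium canister is upright and well centred on round 2. Now the large one.

Call:
{"fn": "apply_moves", "kwargs": {"plan": [[0.4,-2,0,0.5,0],[0.4,-5.5,0,1.3,0],[0.4,-9,0,2.1,0],[0.4,-12,0,2.8,0],[0.4,-15,0,3.5,0]]}}

```text
time_s: 12.18
tcp_pos: [0.5561, -0.1155, 0.2403]
ee_rot: [-1.319, -1.02, 1.02]
ft_force: [0.1, -0.4, -0.1]
width: 0.698
```

Call:
{"fn": "apply_moves", "kwargs": {"plan": [[0.4,-3.5,0,0.9,0],[0.4,-7,0,1.7,0],[0.4,-10.5,0,2.5,0],[0.4,-14,0,3.3,0],[0.4,-17,0,4,0]]}}

```text
time_s: 12.6
tcp_pos: [0.4741, -0.2708, 0.2405]
ee_rot: [-1.32, -1.019, 1.02]
ft_force: [0.1, -1.0, 0.2]
width: 0.7
```

Call:
{"fn": "apply_moves", "kwargs": {"plan": [[0.4,-3,0,0.8,0],[0.4,-6.3,0,1.5,0],[0.4,-6.3,0,1.5,0],[0.4,-6.3,0,1.5,0],[0.4,-6.3,0,1.5,0]]}}

```text
time_s: 13.02
tcp_pos: [0.4456, -0.3254, 0.2402]
ee_rot: [-1.318, -1.02, 1.02]
ft_force: [0.1, 0.1, -0.2]
width: 0.698
```

```bash
python3 - <<'E'
from h import *
go((.445,-.326,.118));wr("w6",(.11,.008))
E
```

```text
t 13.02 tcp [ 0.4456 -0.3254  0.2402] w 0.698 F [ 0.1  0.1 -0.2] 
R [[0.251, 0.0, -0.968], [0.968, 0.001, 0.251], [0.001, -1.0, 0.0]]
(0.445, -0.326, 0.118) shift cm [-0.08 12.22  0.04]
[    0    90   211   274 31998] [ 94.1 215.3] [ 0.3876 -0.5001] [ 0.3943 -0.5733]
[ 284  191   72   70 3980] [319.2 225.4] [ 0.4416 -0.3262] [ 0.4686 -0.3343]
[610 251  30  61 862] [623.9 282.6] [ 0.5571 -0.0853] [ 0.6273 -0.0032]
[ 530  269   70   62 3270] [564.4 299.6] [ 0.5609 -0.1356] [ 0.6325 -0.0724]
[ 453  290   67   59 3085] [486.  319.3] [ 0.5632 -0.2042] [ 0.6357 -0.1667]
[  240   307   157   119 13617] [314.2 368. ] [ 0.5746 -0.3661] [ 0.6513 -0.3892]
[ 576  393   64   47 1944] [614.9 414.8] [ 0.7028 -0.093 ] [ 0.8276 -0.0137]
[   0  409   63   59 1439] [ 25.9 433.4] [ 0.5772 -0.6678] [ 0.6549 -0.8037]
```

View pics/w6.png

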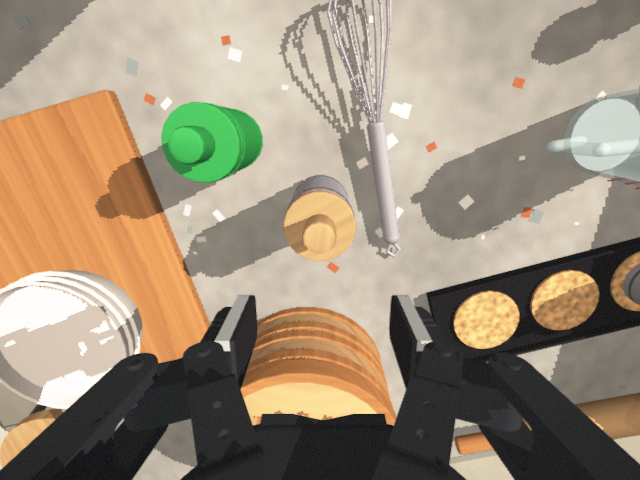

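The wrist view shows the large canister's knob centred at (319,232), whisk to its right (385,180), green look-alike at (210,145), and rounds 3 and 4 at (564,300) and (486,319). I'll grip.

Call:
{"fn": "apply_moves", "kwargs": {"plan": [[0.4,-0.1,3,0.1,0],[0.4,-0.1,6,0.1,0],[0.4,-0.1,9,0.1,0],[0.4,-0.1,11,0.1,0],[0.4,-0.1,12,0.1,0]]}}

```text
time_s: 13.48
tcp_pos: [0.4441, -0.324, 0.1176]
ee_rot: [-1.313, -1.021, 1.022]
ft_force: [-0.1, 0.4, -0.6]
width: 0.695
```

Call:
{"fn": "apply_moves", "kwargs": {"plan": [[0.4,0,0,0,0],[-1,0,0.2,0,0],[-1,0,0.2,0,0],[-1,0,0.2,0,0],[-1,0,0.2,0,0]]}}

```text
time_s: 13.9
tcp_pos: [0.4451, -0.3272, 0.1198]
ee_rot: [-1.322, -1.021, 1.02]
ft_force: [0.4, 0.1, 2.9]
width: 0.286
```

Call:
{"fn": "apply_moves", "kwargs": {"plan": [[-1,0,0,0,0],[-1,0,0,0,0]]}}

```text
time_s: 14.07
tcp_pos: [0.445, -0.3273, 0.1197]
ee_rot: [-1.322, -1.021, 1.02]
ft_force: [-1.0, -0.8, 5.8]
width: 0.288
```

Call:
{"fn": "apply_moves", "kwargs": {"plan": [[-1,0,-0.5,0,0],[-1,0,-2,0,0],[-1,0,-4.5,0,0],[-1,0,-6,0,0],[-1,0,-6,0,0]]}}

```text
time_s: 14.48
tcp_pos: [0.4454, -0.3274, 0.1815]
ee_rot: [-1.324, -1.022, 1.02]
ft_force: [1.4, -0.1, -1.9]
width: 0.289
```

```bash
python3 - <<'E'
from h import *
go((.633,-.0725,.16))
E
```

```text
t 14.48 tcp [ 0.4454 -0.3274  0.1815] w 0.289 F [ 1.4 -0.1 -1.9] 
R [[0.251, 0.004, -0.968], [0.968, -0.003, 0.251], [-0.002, -1.0, -0.005]]
(0.633, -0.0725, 0.16) shift cm [ 29.39   2.16 -11.74]
```

Call:
{"fn": "apply_moves", "kwargs": {"plan": [[-1,2,0,-0.9,0],[-1,5,0,-2.1,0],[-1,8.5,0,-3.5,0],[-1,12,0,-4.9,0],[-1,15.5,0,-6.3,0]]}}

```text
time_s: 14.9
tcp_pos: [0.5442, -0.1907, 0.1773]
ee_rot: [-1.317, -1.019, 1.02]
ft_force: [0.8, 0.1, -3.1]
width: 0.29
```

Call:
{"fn": "apply_moves", "kwargs": {"plan": [[-1,3.5,0,-1.4,0],[-1,7,0,-2.8,0],[-1,10,0,-4.1,0],[-1,12.5,0,-5,0],[-1,13.9,0,-5.5,0]]}}

```text
time_s: 15.32
tcp_pos: [0.6334, -0.0668, 0.1768]
ee_rot: [-1.314, -1.024, 1.023]
ft_force: [0.7, 1.5, -2.4]
width: 0.286
```

Call:
{"fn": "apply_moves", "kwargs": {"plan": [[-1,0,0.5,0,0],[-1,0,2,0,0],[-1,0,3.5,0,0],[-1,0,4.2,0,0],[-1,0,4.2,0,0]]}}

```text
time_s: 15.73
tcp_pos: [0.6301, -0.0729, 0.1339]
ee_rot: [-1.316, -1.015, 1.022]
ft_force: [-2.0, -0.1, -2.0]
width: 0.29
```

Call:
{"fn": "apply_moves", "kwargs": {"plan": [[-1,0,0,0,0],[-1,0,0,0,0]]}}

```text
time_s: 15.9
tcp_pos: [0.6325, -0.0724, 0.137]
ee_rot: [-1.32, -1.02, 1.019]
ft_force: [0.8, -0.3, -2.3]
width: 0.285
```

```bash
python3 - <<'E'
from h import *
go((.633,-.0725,.1277))
E
```

```text
t 15.9 tcp [ 0.6325 -0.0724  0.137 ] w 0.285 F [ 0.8 -0.3 -2.3] 
R [[0.252, 0.001, -0.968], [0.968, -0.0, 0.252], [-0.0, -1.0, -0.001]]
(0.633, -0.0725, 0.1277) shift cm [ 0.    0.93 -0.05]
```

Call:
{"fn": "apply_moves", "kwargs": {"plan": [[-1,0,0.2,0,0],[-1,0,0.4,0,0],[-1,0,0.6,0,0],[-1,0,0.75,0,0],[-1,0,0.85,0,0]]}}

```text
time_s: 16.32
tcp_pos: [0.6323, -0.0716, 0.1278]
ee_rot: [-1.319, -1.02, 1.02]
ft_force: [-1.4, -0.6, 8.0]
width: 0.288
```

Call:
{"fn": "apply_moves", "kwargs": {"plan": [[-1,0,0.1,0,0],[-1,0,0.1,0,0]]}}

```text
time_s: 16.48
tcp_pos: [0.6328, -0.0718, 0.1278]
ee_rot: [-1.32, -1.021, 1.019]
ft_force: [-1.4, 0.2, 4.7]
width: 0.288
```

Call:
{"fn": "apply_moves", "kwargs": {"plan": [[0.3,0,0,0,0],[0.3,0,0,0,0],[0.3,0,0,0,0],[0.3,0,0,0,0],[0.3,0,0,0,0]]}}

```text
time_s: 16.9
tcp_pos: [0.6323, -0.0715, 0.1267]
ee_rot: [-1.319, -1.02, 1.02]
ft_force: [0.1, -0.7, 0.1]
width: 0.649
```

Call:
{"fn": "apply_moves", "kwargs": {"plan": [[0.3,0,-0.5,0,0],[0.3,0,-2.5,0,0],[0.3,0,-6,0,0],[0.3,0,-10,0,0],[0.3,0,-13.5,0,0]]}}

```text
time_s: 17.32
tcp_pos: [0.6322, -0.0716, 0.2642]
ee_rot: [-1.319, -1.02, 1.02]
ft_force: [0.6, 0.2, 0.5]
width: 0.649
```

Call:
{"fn": "apply_moves", "kwargs": {"plan": [[0.4,2,0,1.5,0],[0.4,4.5,0,3.4,0],[0.4,7.5,0,5.8,0],[0.4,10.5,0,8.1,0],[0.4,13.5,0,10.4,0]]}}

```text
time_s: 17.73
tcp_pos: [0.5647, 0.0865, 0.2623]
ee_rot: [-1.319, -1.02, 1.019]
ft_force: [1.0, 0.6, -0.3]
width: 0.701
```

Call:
{"fn": "apply_moves", "kwargs": {"plan": [[0.4,3,0,2.3,0],[0.4,6,0,4.6,0],[0.4,9,0,6.9,0],[0.4,12,0,9.2,0],[0.4,15,0,11.5,0]]}}

```text
time_s: 18.15
tcp_pos: [0.4909, 0.2608, 0.2624]
ee_rot: [-1.319, -1.021, 1.019]
ft_force: [0.6, -0.5, -0.2]
width: 0.699
```

Call:
{"fn": "apply_moves", "kwargs": {"plan": [[0.4,2.5,0,1.9,0],[0.4,5.3,0,4,0],[0.4,5.3,0,4,0],[0.4,5.3,0,4,0],[0.4,5.3,0,4,0]]}}

```text
time_s: 18.57
tcp_pos: [0.4667, 0.3201, 0.262]
ee_rot: [-1.319, -1.02, 1.02]
ft_force: [0.6, -0.9, 0.5]
width: 0.702
```

```bash
python3 - <<'E'
from h import *
go((.467,.3205,.144));wr("w7",(.135,.008))
shot("p4",(350,255),(360,235),(72,54));a=cv2.imread("pics/p4.png");b=cv2.imread("pics/w7.png")
cv2.imwrite("pics/p4.png",np.vstack([a,np.hstack([cv2.resize(b,(400,300)),np.zeros((300,400,3),np.uint8)])]))
E
```

```text
t 18.57 tcp [0.4667 0.3201 0.262 ] w 0.702 F [ 0.6 -0.9  0.5] 
R [[0.251, 0.0, -0.968], [0.968, -0.001, 0.251], [-0.001, -1.0, -0.001]]
(0.467, 0.3205, 0.144) shift cm [ 5.00e-02  1.18e+01 -1.00e-02]
[   0   81  119   59 4881] [ 52.3 111.3] [0.3294 0.1528] [0.3006 0.0639]
[ 289  188   80   79 4899] [329.  226.9] [0.4651 0.3266] [0.5002 0.3198]
[   0  376   42   42 1128] [ 15.7 393. ] [ 0.5493 -0.0031] [ 0.6242 -0.1654]
[  0 425  38  46 986] [ 13.5 442. ] [ 0.6032 -0.0365] [ 0.7035 -0.2147]
[132 457  66  23 951] [166.4 470. ] [0.6772 0.0981] [ 0.8123 -0.0165]
```

View pics/p4.png

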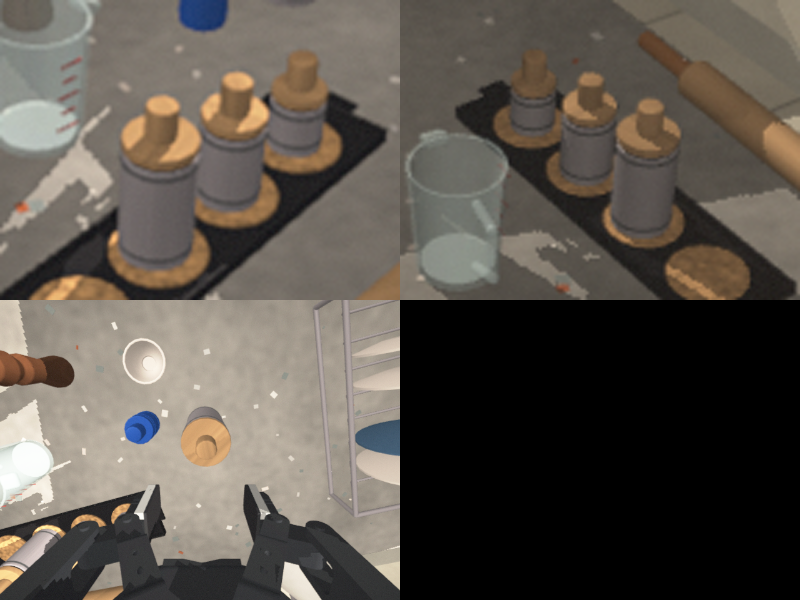

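All three placed canisters look centred and upright. The largest canister's blob is at (329,227) in the full wrist view, which puts it about 4 mm further +y than the gripper. I'll correct for that and grip.

Call:
{"fn": "apply_moves", "kwargs": {"plan": [[0.4,0.4,2,0.1,0],[0.4,0.4,5,0.1,0],[0.4,0.4,8.5,0.1,0],[0.4,0.4,10.5,0.1,0],[0.4,0.4,11.5,0.1,0]]}}

```text
time_s: 19.13
tcp_pos: [0.4659, 0.3226, 0.144]
ee_rot: [-1.32, -1.015, 1.022]
ft_force: [0.5, -0.7, -0.3]
width: 0.698
```

Call:
{"fn": "apply_moves", "kwargs": {"plan": [[0.4,0,0,0,0],[-1,0,0.2,0,0],[-1,0,0.2,0,0],[-1,0,0.2,0,0],[-1,0,0.2,0,0]]}}

```text
time_s: 19.55
tcp_pos: [0.4675, 0.3252, 0.1464]
ee_rot: [-1.319, -1.023, 1.018]
ft_force: [-0.3, -0.5, 4.8]
width: 0.285
```

Call:
{"fn": "apply_moves", "kwargs": {"plan": [[-1,0,0,0,0],[-1,0,0,0,0]]}}

```text
time_s: 19.72
tcp_pos: [0.4675, 0.3252, 0.1465]
ee_rot: [-1.319, -1.023, 1.017]
ft_force: [0.6, -0.5, 6.2]
width: 0.285
```

Call:
{"fn": "apply_moves", "kwargs": {"plan": [[-1,0,-0.5,0,0],[-1,0,-3,0,0],[-1,0,-7,0,0],[-1,0,-11,0,0],[-1,0,-15,0,0]]}}

```text
time_s: 20.13
tcp_pos: [0.4657, 0.3243, 0.2965]
ee_rot: [-1.319, -1.019, 1.021]
ft_force: [0.6, 0.7, -2.7]
width: 0.291
```

Call:
{"fn": "apply_moves", "kwargs": {"plan": [[-1,0,-1,0,0],[-1,0,-1,0,0]]}}

```text
time_s: 20.3
tcp_pos: [0.4675, 0.3256, 0.3086]
ee_rot: [-1.319, -1.026, 1.015]
ft_force: [-0.5, 0.3, -3.4]
width: 0.287
```

```bash
python3 - <<'E'
from h import *
go((.45,-.1675,.3),(.6365,-.1675,.3))
E
```

```text
t 20.3 tcp [0.4675 0.3256 0.3086] w 0.287 F [-0.5  0.3 -3.4] 
R [[0.251, 0.005, -0.968], [0.968, 0.004, 0.251], [0.005, -1.0, -0.004]]
(0.45, -0.1675, 0.3) shift cm [-48.17   0.64 -10.68]
(0.6365, -0.1675, 0.3) shift cm [-43.49   0.75 -28.73]
```

Call:
{"fn": "apply_moves", "kwargs": {"plan": [[-1,-2,0,-0.5,0],[-1,-5,0,-1.1,0],[-1,-8.5,0,-1.9,0],[-1,-12,0,-2.7,0],[-1,-15.5,0,-3.5,0]]}}

```text
time_s: 20.72
tcp_pos: [0.4599, 0.1641, 0.3024]
ee_rot: [-1.317, -1.017, 1.024]
ft_force: [-0.1, -0.4, -2.9]
width: 0.283
```

Call:
{"fn": "apply_moves", "kwargs": {"plan": [[-1,-3.5,0,-0.8,0],[-1,-7,0,-1.6,0],[-1,-10.5,0,-2.4,0],[-1,-14,0,-3.2,0],[-1,-17.5,0,-3.9,0]]}}

```text
time_s: 21.13
tcp_pos: [0.4537, -0.0149, 0.3028]
ee_rot: [-1.317, -1.018, 1.022]
ft_force: [1.2, -0.7, -1.7]
width: 0.284
```

Call:
{"fn": "apply_moves", "kwargs": {"plan": [[-1,-3.5,0,-0.8,0],[-1,-7,0,-1.6,0],[-1,-10.5,0,-2.4,0],[-1,-13,0,-2.9,0],[-1,-15,0,-3.3,0]]}}

```text
time_s: 21.55
tcp_pos: [0.4477, -0.1692, 0.3027]
ee_rot: [-1.317, -1.015, 1.02]
ft_force: [-0.5, 0.5, -3.1]
width: 0.287
```

Call:
{"fn": "apply_moves", "kwargs": {"plan": [[-1,0.5,0,-2,0],[-1,1.4,0,-5.5,0],[-1,2.4,0,-9.3,0],[-1,3.4,0,-13,0],[-1,4.2,0,-16,0]]}}

```text
time_s: 21.97
tcp_pos: [0.6165, -0.1653, 0.3017]
ee_rot: [-1.315, -1.019, 1.022]
ft_force: [0.7, -0.3, -1.9]
width: 0.286
```

Call:
{"fn": "apply_moves", "kwargs": {"plan": [[-1,0.3,0,-1.5,0],[-1,0.4,0,-2.1,0],[-1,0.4,0,-2.1,0],[-1,0.4,0,-2.1,0]]}}

```text
time_s: 22.3
tcp_pos: [0.6349, -0.1679, 0.3031]
ee_rot: [-1.316, -1.017, 1.022]
ft_force: [0.3, -0.5, -1.4]
width: 0.287
```

```bash
python3 - <<'E'
from h import *
go((.6365,-.1675,.1545))
E
```

```text
t 22.3 tcp [ 0.6349 -0.1679  0.3031] w 0.287 F [ 0.3 -0.5 -1.4] 
R [[0.252, -0.004, -0.968], [0.968, 0.0, 0.252], [-0.001, -1.0, 0.003]]
(0.6365, -0.1675, 0.1545) shift cm [ 0.09 14.86 -0.19]
```

Call:
{"fn": "apply_moves", "kwargs": {"plan": [[-1,0,2,-0.1,0],[-1,0,5,-0.1,0],[-1,0,8,-0.1,0],[-1,0,11,-0.1,0],[-1,0,12.8,-0.1,0]]}}

```text
time_s: 22.72
tcp_pos: [0.6341, -0.1677, 0.1741]
ee_rot: [-1.316, -1.017, 1.021]
ft_force: [-1.1, 1.0, -2.5]
width: 0.282
```

Call:
{"fn": "apply_moves", "kwargs": {"plan": [[-1,0,0.3,0,0],[-1,0,0.5,0,0],[-1,0,0.5,0,0],[-1,0,0.5,0,0],[-1,0,0.5,0,0]]}}

```text
time_s: 23.13
tcp_pos: [0.6379, -0.1683, 0.1737]
ee_rot: [-1.321, -1.022, 1.019]
ft_force: [0.2, 0.3, -2.2]
width: 0.287
```

```bash
python3 - <<'E'
from h import *
go((.6365,-.1675,.1545));shot("p5",(320,285),(390,250),(72,54))
E
```

```text
t 23.13 tcp [ 0.6379 -0.1683  0.1737] w 0.287 F [ 0.2  0.3 -2.2] 
R [[0.251, 0.003, -0.968], [0.968, -0.001, 0.251], [-0.0, -1.0, -0.003]]
(0.6365, -0.1675, 0.1545) shift cm [0.04 1.92 0.16]
```

View pics/p5.png

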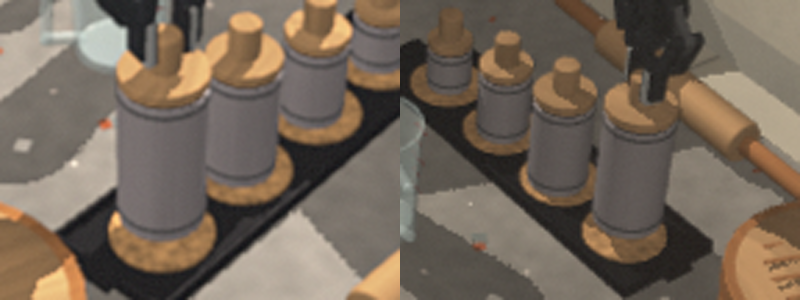

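The largest hovers 19 mm above contact, over round 4 in both views. I'll lower it gently.

Call:
{"fn": "apply_moves", "kwargs": {"plan": [[-1,0,0.4,0.1,0],[-1,0,0.9,0.1,0],[-1,0,1.2,0.1,0],[-1,0,1.4,0.1,0],[-1,0,1.5,0.1,0]]}}

```text
time_s: 23.65
tcp_pos: [0.636, -0.1675, 0.1561]
ee_rot: [-1.318, -1.02, 1.021]
ft_force: [0.4, 1.1, -2.5]
width: 0.282
```

Call:
{"fn": "apply_moves", "kwargs": {"plan": [[-1,0,0.1,0,0],[-1,0,0.2,0,0],[-1,0,0.3,0,0],[-1,0,0.35,0,0],[-1,0,0.4,0,0]]}}

```text
time_s: 24.07
tcp_pos: [0.6371, -0.168, 0.1546]
ee_rot: [-1.321, -1.022, 1.019]
ft_force: [-2.0, 0.1, 10.7]
width: 0.288
```

Call:
{"fn": "apply_moves", "kwargs": {"plan": [[-1,0,0,0,0],[-1,0,0,0,0]]}}

```text
time_s: 24.23
tcp_pos: [0.637, -0.168, 0.1546]
ee_rot: [-1.321, -1.022, 1.019]
ft_force: [-2.1, 0.6, 7.9]
width: 0.285
```

Contact at 8 N, at the expected height. I'll release and retreat.

Call:
{"fn": "apply_moves", "kwargs": {"plan": [[0.3,0,0,0,0],[0.3,0,0,0,0],[0.3,0,0,0,0],[0.3,0,0,0,0],[0.3,0,0,0,0]]}}

```text
time_s: 24.65
tcp_pos: [0.6363, -0.1677, 0.1526]
ee_rot: [-1.319, -1.02, 1.02]
ft_force: [-0.6, 0.1, -0.0]
width: 0.656
```

Call:
{"fn": "apply_moves", "kwargs": {"plan": [[0.3,0,-0.5,0,0],[0.3,0,-2.5,0,0],[0.3,0,-6,0,0],[0.3,0,-10,0,0],[0.3,0,-14,0,0]]}}

```text
time_s: 25.07
tcp_pos: [0.6358, -0.1675, 0.2944]
ee_rot: [-1.318, -1.019, 1.021]
ft_force: [2.2, -0.1, 0.2]
width: 0.651
```

Call:
{"fn": "apply_moves", "kwargs": {"plan": [[0.3,0,0,3,0],[0.3,0,0,7,0],[0.3,0,0,11,0],[0.3,0,0,14,0],[0.3,0,0,14,0]]}}

```text
time_s: 25.48
tcp_pos: [0.4952, -0.1317, 0.2938]
ee_rot: [-1.317, -1.018, 1.02]
ft_force: [-0.7, -0.2, 0.1]
width: 0.651
```

Call:
{"fn": "apply_moves", "kwargs": {"plan": [[0.3,0,0,0,0],[0.3,0,0,0,0],[0.3,0,0,0,0]]}}

```text
time_s: 25.73
tcp_pos: [0.502, -0.1327, 0.2929]
ee_rot: [-1.319, -1.021, 1.02]
ft_force: [0.4, -0.3, -0.2]
width: 0.655
```

```bash
python3 - <<'E'
from h import *
st();shot("p6",(340,260),(370,245),(80,60))
E
```

```text
t 25.73 tcp [ 0.502  -0.1327  0.2929] w 0.655 F [ 0.4 -0.3 -0.2] 
R [[0.251, 0.001, -0.968], [0.968, -0.0, 0.251], [-0.0, -1.0, -0.001]]
```

View pics/p6.png

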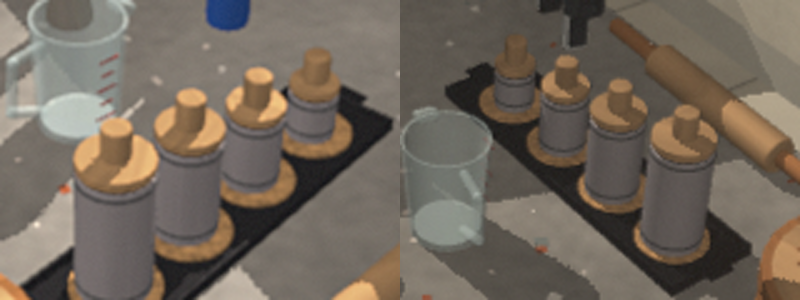

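The small canister's lateral offset from its cork is about 2 mm in each view, and the others are equal or better. Nothing else has moved, so I'll hand in.

```bash
python3 -c "
from rig import manip
print(manip.sign_off())"
```

```text
the job is handed in; nothing more can be done
None
```

All four canisters stand on the cork rounds in the order you asked, and I handed the job in at about 26 s on the robot's clock. The smallest is on round 1, nearest the lamp, then medium on round 2, large on round 3 and largest on round 4. I lifted each by its knob, set it down until I felt light contact (4–8 N when settled, 11.4 N at most during the lowering) and released it.

**Last checks:** the final pictures show all four upright on their corks. The gripper was clear of everything (force about 0), and the jug and the look-alike bottles stood where they were.

**Where measurements disagreed:**
- The cameras differed by 2–5 mm on positions, so I averaged them.
- For the small canister on round 1, the wrist view showed it centred from side to side. The outer cameras put it roughly 2–4 mm off, which I left as it was.

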